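# Load the long battery pack into the cordless work lamp

## Task

Fit the long, slim battery pack into the round battery well of the work lamp. Do it the proper way: lean the pack about 20 degrees and hold it for a moment with its lower end in the mouth of the well, lower edge first, then straighten it upright, slide it fully home and only then let go. Leave the short, stout pack standing where it is.

Things in the scene. Friction and masses are not known exactly. Their poses are not given: they have to be found in the camera images.
- pack_mid (a point): Centre of the long battery pack, a plain grey cylinder, 32 mm across, 130 mm long, 0.15 to 0.31 kg, upright on the black mat (3 mm thick). On its axis, 65 mm above its foot; z points from foot to top. Loose things around it are under 80 mm tall, so its upper third can be gripped from above, 100 mm over its foot.
- pack_foot (a point): Centre of the flat lower end (foot) of the long pack, 65 mm below its centre; z points up along the pack.
- well_mouth (a point): Centre of the mouth of the lamp's battery well, a fixed upright tube, 72 mm above the table. Its funnel, 64 mm wide, narrows in 20 mm to a 38 mm bore; floor 60 mm below the mouth, so a pack that is home stands out 70 mm. z up. Towards +y lies the lamp: housing from 45 mm on, lower than the mouth; lamp head 105 to 205 mm off, up to 175 mm above the table. Other sides are free.
- stubby_mid (a point): Centre of the short, stout pack: the same grey plastic, 44 mm in diameter and 75 mm high, standing on the mat about 100 to 250 mm from the long one, nearer or farther from the robot. This point is half-way up, z up. Not to be used.
Mind the look-alikes: they are no part of the job. What is shaped like the part that bears pack_mid but blue is not meant. Leave any yellow look-alike of the part that bears stubby_mid alone.

How it is judged:
By the outcome, as a careful person would: the job done as asked, in the order asked, and still so for the second after the job is handed in, with the robot touching nothing.
It also fails if it takes over 42 s, if anything falls off the work surface, if the arm or the gripper's body presses on something with over 40 N, if the wrist force passes 120 N, or if a joint passes its speed limit or range.

## Robot

A 7-joint arm with a two-finger parallel gripper is mounted at the origin on the work surface. World frame = base frame: x ahead of the robot, y to its left, z up, the work surface at z = 0. Lengths are in m, angles in rad, forces in N, time in s.
With the tool pointing down it reaches from about 0.425 to 0.875 m from the base axis. Payload 4.7 kg.
Tool frame: the origin (TCP) lies between the finger pads; the fingertips stand 8 mm ahead of it and the grasp point (between the pads) lies 11 mm behind it; z points along the fingers, y is the direction in which the jaws open and shut (so a half turn about z gives the same grasp; the last joint's range is limited). The gripper opens to 87 mm and grips with 3 to 60 N. Pads are 19 mm wide; open, the fingers measure 117 mm over their backs; the gripper's body (75 mm by 190 mm) begins 51 mm behind the grasp point.
Start: joints at [1.339, 0.321, -0.07, 1.45, 0.023, 1.371, -0.057], TCP at [0.158, -0.63, 0.231] pointing down, gripper open.
Joint ranges: [-2.86, 2.86], [-0.3, 2.09], [-1.38, 1.24], [0.06, 2.45], [-1.56, 4.7], [0.09, 2.05], [-2.69, 2.69]. Speed limits (rad/s): [2.57, 2.57, 3.14, 3.14, 3.14, 3.14, 3.14].

## Interface

Orientations are given as a rotation vector (axis times angle).
In Python, from bench import ctrl, optics, ticket gives the robot as it stands.
- The arm moves only by the tool play_rows, never from a script. Its argument "motion" is a list of rows, each a list of 5 numbers: the closure, from 0 (fully open) to 1 (shut), then the shift along the tool's x, y, z in cm, then the turn about the tool's z in rad. In form: [[jaw, tx, ty, tz, spin], ...]. A call has 1 to 20 rows; each row shifts and turns the commanded pose from where the row before left it, along the tool's axes as they then stand; what a row does not reach is not made up. A row lasts 1/8 s, in which the tool goes at most 62.5 mm and 10.7 degrees, less where a joint would pass 70% of its speed; a pose out of reach is approached as far as the arm can. A call is refused whole if a number of a shift passes 6.25 or a number of a turn 0.188, either way. A call with a gripper value outside its range is refused whole. The fingers move at their own pace and stop on an object; "force" is the grip in N (left out, the last holds). Time passes only in rows, so rows that do not move let the fingers close. It gives the time, the measured TCP pose, the force and the opening at its end, in the units of the state.
- ctrl.get_state(): the state, without advancing time (a new reading comes with each control period).
- optics.get_image(name): name is "scene" or "top" or "wrist"; returns the picture (480x640x3 uint8, red, green, blue); there is no depth.
- optics.calibration(name): a dict with "K" (3x3 intrinsics, pixels), "pose" (4x4, takes a point from camera to world coordinates); the wrist camera has in their place "hand_eye" (4x4, takes a point from camera to tool coordinates, whose origin is the TCP and whose axes are the flange's). Camera axes: x right, y down, z forward; pixel columns grow to the right and rows downward; lengths in m; the calibration is good to about 2 mm. The wrist camera is an equidistant fisheye: a pixel r from the principal point sees the ray r / f radians off the axis. A picture is of the moment at which its call begins: read the wrist's pose just before it. calibration takes no time and is no camera call.
- ticket.close_job(): hands the job in, once; it reports no verdict.
The state is a dict: "time": time; "joint_positions": joint angles; "qd": joint speeds; "joint_torque": joint torques, N m; "position": TCP position; "tool_rot": TCP orientation; "ft_force": force on the tool from outside, world axes, zero at the start; "torque": the same for the moment, N m; "grip_width": opening from 0.0 (shut) to 1.0 (fully open).
Only numpy, scipy, OpenCV 4.12 (cv2) and the standard library are available. Lean on these libraries where they do the work, as an engineer would, in place of code of your own. Each camera call takes 0.05 s, during which the arm holds its last target.

## Working session

There is one attempt and no reset: what is moved stays moved. The work goes in short steps, Python scripts to look and compute and a tool call to move; the robot and the scene stay as the last step left them, time stands still between calls to the robot, and variables do not carry over. Pictures are saved under pics/ and viewed, and the job is handed in when it is done.

Besides the shell and the picture viewer there is one more tool, called after "Emit:" as name([rows], argument=value, ...), one row to a line, values as JSON. play_rows: Moves the arm, as the interface text tells. Its arguments: {"type":"object","properties":{"motion":{"type":"array"},"force":{"type":"number"}},"required":["motion"]}

```bash
ls; mkdir -p pics
python3 - <<'E'
from bench import ctrl, optics, ticket
import cv2,numpy as np
s=ctrl.get_state()
print(s)
for n in ["scene","top"]:
    im=optics.get_image(n); cv2.imwrite(f"pics/{n}0.png",im[:,:,::-1])
    c=optics.calibration(n); print(n,np.round(c["K"],1).tolist(),np.round(c["pose"],4).tolist())
print(np.round(optics.calibration("wrist")["hand_eye"],4).tolist(),optics.calibration("wrist")["K"])
E
```

```text
pics
{'time': 0.0, 'joint_positions': array([ 1.33911635,  0.32180034, -0.07011827,  1.45164764,  0.02261794,
        1.37077424, -0.05688279]), 'qd': array([ 0.00032151, -0.00019557, -0.00038104, -0.00102115, -0.00131086,
        0.0010888 ,  0.00043231]), 'joint_torque': array([ 7.38175856e-06, -4.91300368e+01, -4.04548701e-01, -3.12524021e+01,
       -6.41582161e-02,  4.39174077e-02,  1.63275818e-04]), 'position': array([ 0.15799432, -0.62997158,  0.2294902 ]), 'tool_rot': array([-3.11608569e+00, -3.85005774e-01,  5.14502171e-04]), 'ft_force': array([-0.18423744,  0.06358935,  0.38257325]), 'torque': array([-5.46055410e-05,  4.36999641e-03, -5.57341172e-03]), 'grip_width': 0.9984187374755491}
scene [[582.0, 0.0, 320.3], [0.0, 582.0, 243.6], [0.0, 0.0, 1.0]] [[-0.4463, 0.5448, -0.7099, 1.1763], [0.8947, 0.2568, -0.3654, 0.2856], [-0.0167, -0.7983, -0.6021, 0.6067], [0.0, 0.0, 0.0, 1.0]]
top [[569.4, 0.0, 326.7], [0.0, 569.4, 231.5], [0.0, 0.0, 1.0]] [[-0.0035, -0.9917, 0.1289, 0.4552], [-0.9998, 0.0007, -0.0215, -0.0379], [0.0213, -0.129, -0.9914, 1.097], [0.0, 0.0, 0.0, 1.0]]
[[-0.0006, -0.9704, -0.2414, 0.0651], [1.0, -0.0006, -0.0003, 0.0001], [0.0002, -0.2414, 0.9704, -0.1528], [0.0, 0.0, 0.0, 1.0]] [[371.64829954   0.         320.94141539]
 [  0.         371.64829954 236.13396216]
 [  0.           0.           1.        ]]
```

View pics/scene0.png

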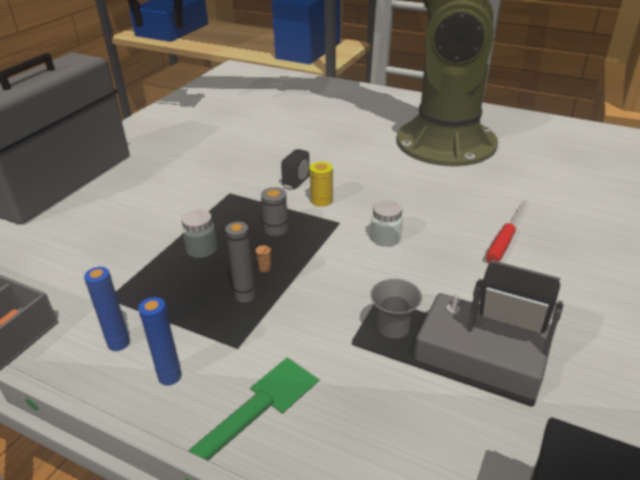

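View pics/top0.png

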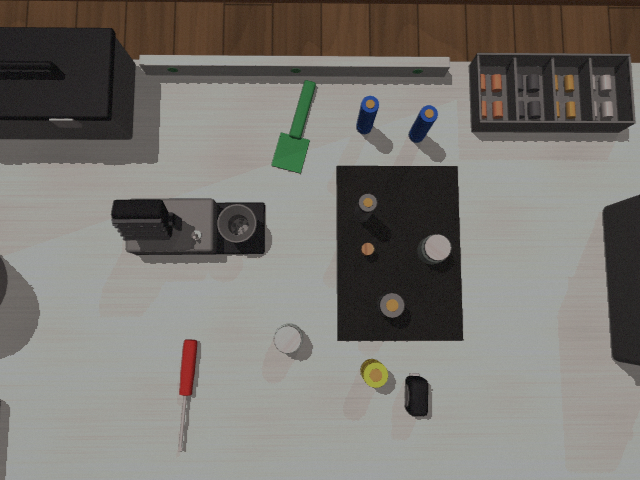

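```bash
cat > h.py <<'E'
import numpy as np,cv2
from bench import ctrl, optics, ticket
from scipy.spatial.transform import Rotation as R
def ray(n,px):
    c=optics.calibration(n);K=np.array(c["K"]);T=np.array(c["pose"])
    d=T[:3,:3]@np.linalg.inv(K)@np.array([px[0],px[1],1.]);return T[:3,3],d
def onz(n,px,z):
    o,d=ray(n,px);return o+d*(z-o[2])/d[2]
def proj(n,p):
    c=optics.calibration(n);K=np.array(c["K"]);T=np.linalg.inv(np.array(c["pose"]))
    q=K@(T[:3,:3]@np.asarray(p)+T[:3,3]);return q[:2]/q[2]
E
python3 - <<'E'
from h import *
t=cv2.imread("pics/top0.png");s=cv2.imread("pics/scene0.png")
a=cv2.resize(t[180:330,330:480],(400,400),interpolation=cv2.INTER_CUBIC)
b=cv2.resize(t[180:270,190:280],(400,400),interpolation=cv2.INTER_CUBIC)
c=cv2.resize(s[180:320,180:320],(400,400),interpolation=cv2.INTER_CUBIC)[:300]
d=cv2.resize(s[260:350,350:440],(400,400),interpolation=cv2.INTER_CUBIC)[:300]
cv2.imwrite("pics/crop0.png",np.vstack([np.hstack([a,b])[:300],np.hstack([c,d])]))
# orange cap centroids
for n,im in (("top",t),("scene",s)):
    h=cv2.cvtColor(im,cv2.COLOR_BGR2HSV)
    m=cv2.inRange(h,(5,110,90),(20,255,255))
    k,l,st,ce=cv2.connectedComponentsWithStats(m)
    for i in range(1,k):
        if st[i,4]>25: print(n,ce[i].round(1),st[i].tolist(),onz(n,ce[i],.133).round(4),onz(n,ce[i],.078).round(4))
E
```

```text
top [45.7  8. ] [30, 1, 32, 23, 295] [0.9819 0.4398 0.133 ] [1.0119 0.467  0.078 ]
top [68.8 13.3] [66, 1, 7, 26, 102] [0.9722 0.3986 0.133 ] [1.0017 0.4235 0.078 ]
top [183.6  27.4] [177, 2, 15, 53, 574] [0.9471 0.1947 0.133 ] [0.9752 0.208  0.078 ]
top [204.   26.5] [192, 3, 31, 52, 766] [0.9493 0.1587 0.133 ] [0.9775 0.1699 0.078 ]
top [344.6  30.4] [323, 4, 46, 52, 1789] [ 0.9437 -0.0923  0.133 ] [ 0.9716 -0.0954  0.078 ]
top [435.6  11.9] [422, 5, 29, 20, 306] [ 0.9802 -0.2571  0.133 ] [ 1.0102 -0.2696  0.078 ]
top [458.   17.8] [453, 5, 9, 31, 126] [ 0.9691 -0.2973  0.133 ] [ 0.9985 -0.3121  0.078 ]
top [494.   32.5] [492, 5, 6, 48, 116] [ 0.9416 -0.3616  0.133 ] [ 0.9694 -0.3801  0.078 ]
top [570.8  28.7] [563, 6, 16, 47, 476] [ 0.9499 -0.5017  0.133 ] [ 0.9781 -0.5281  0.078 ]
top [588.   31.1] [580, 6, 17, 47, 477] [ 0.9455 -0.5327  0.133 ] [ 0.9735 -0.5609  0.078 ]
top [599.4  13.1] [594, 6, 13, 18, 105] [ 0.9802 -0.5559  0.133 ] [ 1.0102 -0.5854  0.078 ]
top [104.8  21.1] [103, 15, 4, 13, 26] [0.958  0.3345 0.133 ] [0.9867 0.3558 0.078 ]
top [410.4  28.8] [409, 24, 5, 11, 
[... 3083 characters left out ...]
095   0.133 ] [ 0.3426 -0.1391  0.078 ]
scene [273.  192.8] [267, 190, 13, 7, 70] [ 0.5331 -0.1251  0.133 ] [ 0.4584 -0.1728  0.078 ]
scene [236.2 227.1] [231, 224, 11, 7, 60] [ 0.6338 -0.1264  0.133 ] [ 0.5708 -0.1743  0.078 ]
scene [263.3 257. ] [255, 245, 16, 27, 324] [ 0.6761 -0.0566  0.133 ] [ 0.618  -0.0963  0.078 ]
scene [ 96.  273.1] [91, 270, 11, 7, 57] [ 0.7963 -0.2335  0.133 ] [ 0.7521 -0.2938  0.078 ]
scene [150.9 305.1] [146, 302, 11, 8, 69] [ 0.8132 -0.1304  0.133 ] [ 0.771  -0.1787  0.078 ]
scene [  7.6 316. ] [0, 309, 18, 16, 114] [ 0.9011 -0.2713  0.133 ] [ 0.8691 -0.3359  0.078 ]
scene [ 34.4 461. ] [0, 424, 102, 56, 2823] [ 1.0238 -0.0908  0.133 ] [ 1.006  -0.1346  0.078 ]
```

View pics/crop0.png

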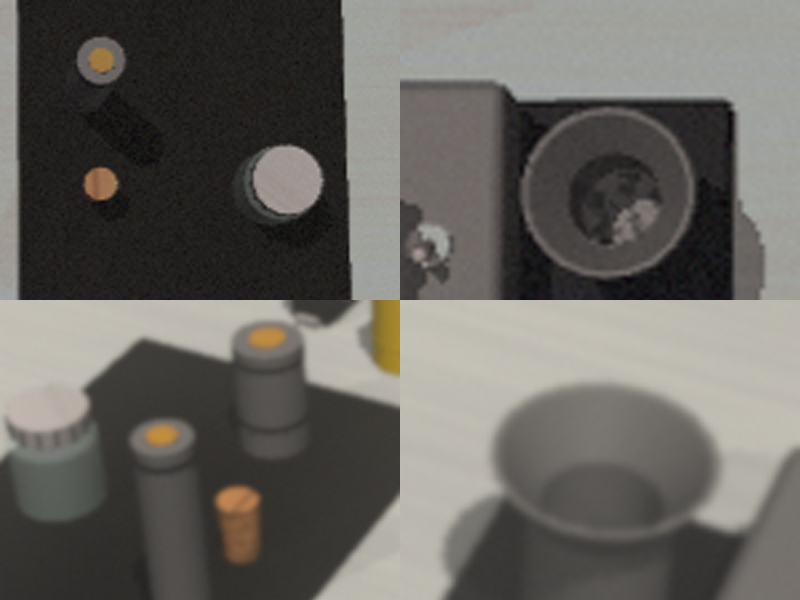

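Run:
```python
from h import *
s=ctrl.get_state(); M=R.from_rotvec(s["tool_rot"]).as_matrix(); print(M.round(4).tolist(), np.degrees(np.arctan2(M[1,0],M[0,0])))
print("well top",onz("top",(236.8,223.2),.072).round(4),"scene",onz("scene",(396.6,296),.072).round(4))
t=cv2.imread("pics/top0.png");g=cv2.cvtColor(t,cv2.COLOR_BGR2GRAY)
c=cv2.HoughCircles(cv2.GaussianBlur(g,(3,3),0)[180:270,190:290],cv2.HOUGH_GRADIENT_ALT,1,20,param1=150,param2=.7,minRadius=14,maxRadius=22);print(c)
c=cv2.HoughCircles(cv2.GaussianBlur(g,(3,3),0)[180:220,345:390],cv2.HOUGH_GRADIENT_ALT,1,10,param1=100,param2=.6,minRadius=6,maxRadius=14);print(c)
# foot of pack by scene check
for p in ((.6325,-.128,.003),(.6325,-.128,.133)): print(proj("scene",p).round(1),proj("top",p).round(1))
# toolbox height estimate: front-right top corner scene ~ (105,60)...
print(onz("top",(604,210),.2),onz("scene",(128,155),0))
```

```text
[[0.9699, 0.2434, -0.0005], [0.2434, -0.9699, 0.0016], [-0.0001, -0.0017, -1.0]] 14.08601349265014
well top [0.6037 0.1027 0.072 ] scene [0.6074 0.1077 0.072 ]
[[[46.      43.      18.84996]]]
[[[22.      22.       9.05774]]]
[244.5 294.9] [360.6 213.6]
[235.8 226.3] [366.7 201.5]
[ 0.60640706 -0.50514831  0.2       ] [ 0.35208295 -0.60841653  0.        ]
```

Emit:
play_rows([
  [0,0,0,-1.25,-0.166],
  [0,0,0,-1.25,-0.166],
  [0,0,0,-1.25,-0.166],
  [0,0,0,-1.25,-0.166],
  [0,0,0,-1.25,-0.166],
  [0,0,0,-1.25,-0.166],
  [0,0,0,-1.25,-0.166],
  [0,0,0,-1.25,-0.163],
  [0,0,0,0,0],
], force=15)

```text
time: 1.23
position: [0.1582, -0.6308, 0.3311]
tool_rot: [2.223, 2.219, -0.001]
ft_force: [0.0, 1.3, -0.9]
grip_width: 0.999
```

Emit:
play_rows([
  [0,3,3,0,0],
  [0,4.4,4.2,0,0],
  [0,4.4,4.2,0,0],
  [0,4.4,4.2,0,0],
  [0,4.4,4.2,0,0],
  [0,4.4,4.2,0,0],
  [0,4.4,4.2,0,0],
  [0,4.4,4.2,0,0],
  [0,4.4,4.2,0,0],
  [0,4.4,4.2,0,0],
  [0,4.4,4.2,0,0],
  [0,3,2.5,0,0],
  [0,0,0,0,0],
  [0,0,0,0,0],
  [0,0,0,0,0],
])

```text
time: 3.1
position: [0.6324, -0.1324, 0.3303]
tool_rot: [2.225, 2.217, -0.002]
ft_force: [0.9, 0.7, -0.0]
grip_width: 0.999
```

Run:
```python
from h import *
s=ctrl.get_state();print(s["time"],s["position"],s["tool_rot"],s["joint_positions"].round(2),s["ft_force"])
im=optics.get_image("wrist");cv2.imwrite("pics/w1.png",im[:,:,::-1])
```

```text
3.1 [ 0.63243144 -0.13238922  0.33029358] [ 2.22526490e+00  2.21715521e+00 -1.98803947e-03] [ 0.66  0.36 -0.67  1.28  0.22  1.58  0.01] [ 0.90874089  0.72365921 -0.01733308]
```

View pics/w1.png

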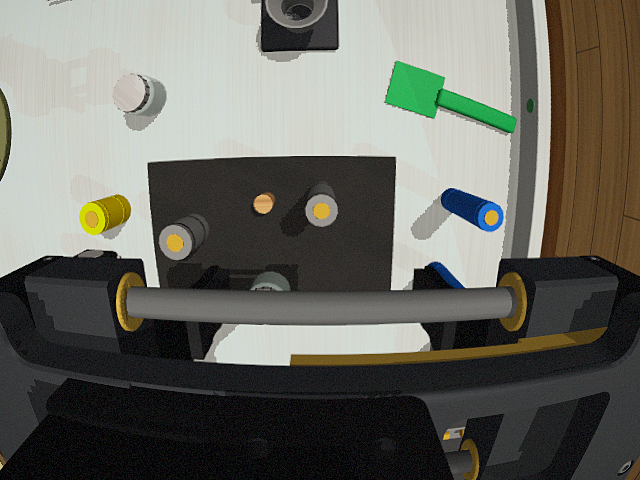

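```bash
cat >> h.py <<'E'
def wz(px,z,s=None):
    s=s or ctrl.get_state();c=optics.calibration("wrist");K=np.array(c["K"]);H=np.array(c["hand_eye"])
    v=(np.array(px,float)-K[:2,2])/K[0,0];th=np.hypot(*v)
    d=np.array([*(v/max(th,1e-9)*np.sin(th)),np.cos(th)])
    M=R.from_rotvec(s["tool_rot"]).as_matrix()
    o=s["position"]+M@H[:3,3];d=M@H[:3,:3]@d
    return o+d*(z-o[2])/d[2]
E
python3 - <<'E'
from h import *
im=cv2.imread("pics/w1.png");h=cv2.cvtColor(im,cv2.COLOR_BGR2HSV)
m=cv2.inRange(h,(5,110,90),(25,255,255));m[:190]=0;m[240:]=0;m[:,:300]=0;m[:,345:]=0
M=cv2.moments(m,True);p=(M["m10"]/M["m00"],M["m01"]/M["m00"]);print(p,M["m00"],wz(p,.133))
print(wz((298,8),.072))
cv2.imwrite("pics/w1c.png",cv2.resize(im[150:260,130:360],None,fx=3,fy=3,interpolation=cv2.INTER_CUBIC))
E
```

```text
(320.9861111111111, 210.4351851851852) 216.0 [ 0.63201777 -0.12890342  0.133     ]
[0.60727563 0.09277456 0.072     ]
```

View pics/w1c.png

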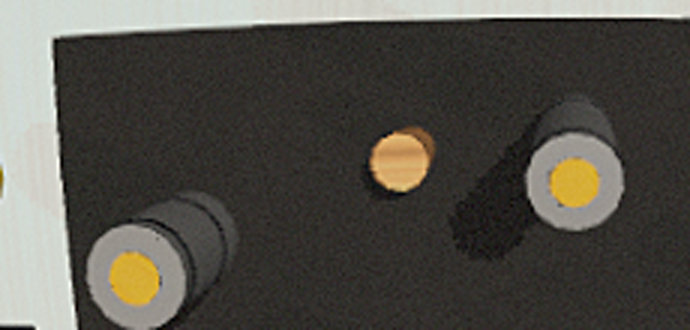

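The long, slim grey pack is at wrist pixel (321,210). The other candidates don't fit: stout grey (175,243), blues (491,218) and (445,270), yellow (92,218). The crop confirms the slim grey one, so I'm descending on it.

Emit:
play_rows([
  [0,0.38,0,4,0],
  [0,0,0,5,0],
  [0,0,0,5,0],
  [0,0,0,4.5,0],
  [0,0,0,3.3,0],
  [0,0,0,2,0],
  [0,0,0,0,0],
  [0,0,0,0,0],
])

```text
time: 4.15
position: [0.6342, -0.127, 0.0942]
tool_rot: [2.22, 2.219, 0.002]
ft_force: [-0.3, 1.2, 0.4]
grip_width: 1.004
```

Emit:
play_rows([
  [1,0,0,0,0],
  [1,0,0,0,0],
  [1,0,0,0,0],
  [1,0,0,0,0],
  [1,0,0,0,0],
  [1,0,0,0,0],
], force=10)

```text
time: 4.9
position: [0.6331, -0.1267, 0.0925]
tool_rot: [-2.221, -2.221, 0.0]
ft_force: [0.3, 0.3, 0.5]
grip_width: 0.4
```

Run:
```python
from h import *
s=ctrl.get_state();print(s["time"],s["position"],s["ft_force"],s["grip_width"]*87)
im=optics.get_image("scene");cv2.imwrite("pics/s2.png",im[:,:,::-1])
```

```text
4.9 [ 0.633103   -0.12667459  0.09248176] [0.3012133  0.3118976  0.50360347] 34.756507084747625
```

View pics/s2.png

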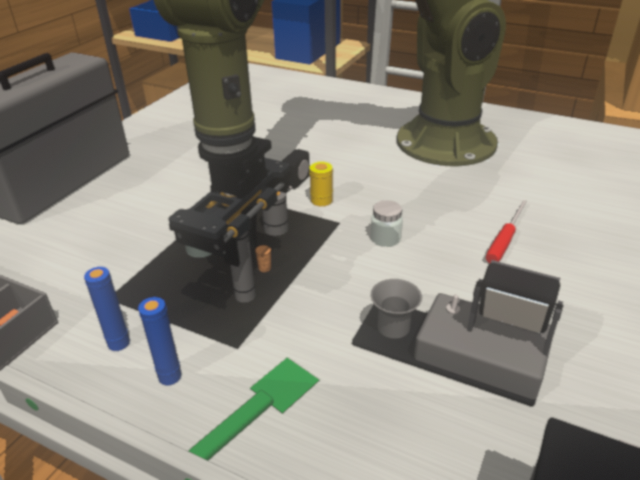

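Emit:
play_rows([
  [1,0,0,0.15,0],
  [1,-0.4,0,0,0],
  [1,-0.4,0,0,0],
  [1,-0.4,0,0,0],
  [1,-0.4,0,0,0],
  [1,0,0,0,0],
], force=10)

```text
time: 5.7
position: [0.6331, -0.1425, 0.0925]
tool_rot: [-2.222, -2.221, 0.0]
ft_force: [-3.2, 0.3, 7.7]
grip_width: 0.364
```

Run:
```python
from h import *
s=ctrl.get_state();print(s["time"],s["position"],s["ft_force"],s["grip_width"]*87)
im=optics.get_image("scene");cv2.imwrite("pics/s3.png",cv2.resize(im[140:330,130:330,::-1],None,fx=3,fy=3))
```

```text
5.7 [ 0.63305286 -0.14249838  0.09245171] [-3.21263721  0.33357927  7.68089457] 31.709231842261378
```

View pics/s3.png

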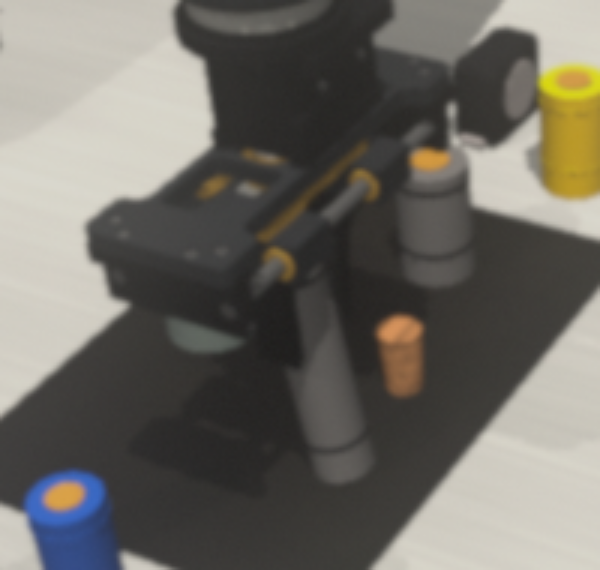

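The pack pivots about the pads, with its foot held by the mat. I'll continue to about 20°, then tighten the grip and lift.

Emit:
play_rows([
  [1,-0.4,0,0,0],
  [1,-0.4,0,0,0],
  [1,-0.4,0,0,0],
  [1,-0.4,0,0,0],
  [1,-0.4,0,0,0],
  [1,0,0,0,0],
], force=10)

```text
time: 6.5
position: [0.6333, -0.163, 0.0907]
tool_rot: [2.222, 2.221, 0.001]
ft_force: [-0.5, 0.5, 0.7]
grip_width: 0.362
```

Emit:
play_rows([
  [1,0,0,0,0],
  [1,0,0,0,0],
  [1,0,0,-1,0],
  [1,0,0,-3,0],
  [1,0,0,-4,0],
  [1,0,0,-3,0],
  [1,0,0,0,0],
], force=45)

```text
time: 7.38
position: [0.635, -0.1628, 0.2043]
tool_rot: [2.218, 2.217, 0.004]
ft_force: [0.0, 0.1, -1.6]
grip_width: 0.363
```

Run:
```python
from h import *
s=ctrl.get_state();print(s["time"],s["position"],s["tool_rot"],s["ft_force"],s["grip_width"]*87)
im=optics.get_image("scene");cv2.imwrite("pics/s4f.png",im[:,:,::-1]);cv2.imwrite("pics/s4.png",cv2.resize(im[100:300,130:330,::-1],None,fx=3,fy=3))
```

```text
7.375 [ 0.63503422 -0.16281838  0.20429511] [2.21753416 2.21747228 0.00449358] [ 0.02035309  0.12709348 -1.57369649] 31.57757383278428
```

View pics/s4.png

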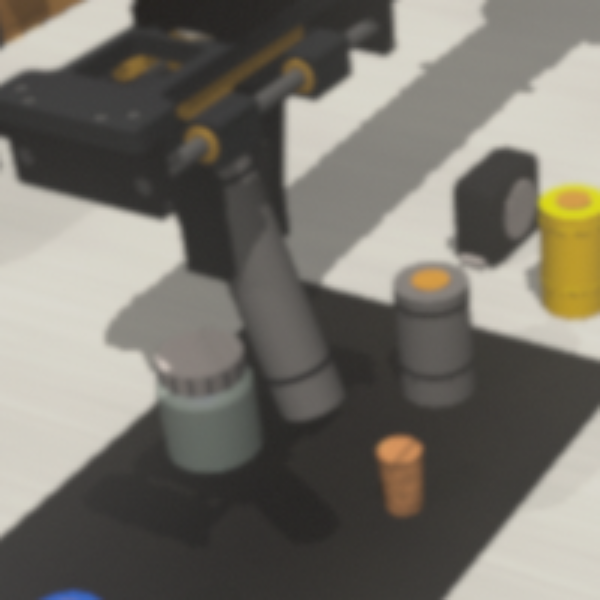

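```bash
cat >> h.py <<'E'
def onx(n,px,x):
    o,d=ray(n,px);return o+d*(x-o[0])/d[0]
E
python3 - <<'E'
from h import *
P=[onx("scene",(130+u/3,100+v/3),.6345) for u,v in ((237,172),(301,370),(315,402))]
for p in P: print(p.round(4))
for q in P[1:]:
    d=P[0]-q; print(np.degrees(np.arctan2(-d[1],d[2])),np.linalg.norm(d))
E
```

```text
[ 0.6345 -0.1557  0.2375]
[ 0.6345 -0.1352  0.1373]
[ 0.6345 -0.1295  0.1205]
11.538200933905602 0.10229254361941836
12.608219019049077 0.11995837780098362
```

Run:
```python
from h import *
im=cv2.imread("pics/s4f.png")[140:245,180:260]
cv2.imwrite("pics/s4z.png",cv2.convertScaleAbs(cv2.resize(im,None,fx=5.7,fy=5.7,interpolation=cv2.INTER_CUBIC),alpha=1.8))
```

```text
(no output)
```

View pics/s4z.png

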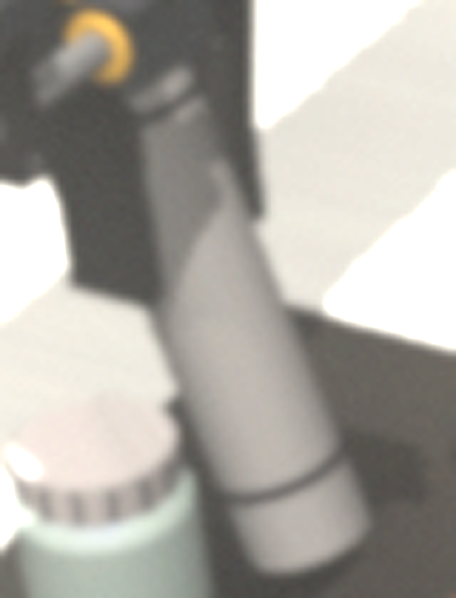

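Run:
```python
from h import *
def t(a,b):
    f=lambda p:ray("scene",(180+p[0]/5.7,140+p[1]/5.7))[1]
    n=np.cross(f(a),f(b)); # d=(0,dy,dz), n.d=0
    return np.degrees(np.arctan(n[2]/n[1])) # dy/dz=-nz/ny -> lean to -y
print(t((205,100),(370,520)),t((272,255),(370,520)),t((160,320),(245,565)))
# upright check in s2/scene0: pack at rest
f=lambda p:ray("scene",p)[1]
n=np.cross(f((235.8,226.3)),f((244.5,294.9)));print(np.degrees(np.arctan(n[2]/n[1])))
```

```text
16.63348193748418 15.201997024585015 12.19889832141635
-0.043883195559407395
```

Lean measures about 14–15°, short of 20°. I'll set the foot back on the mat and lean it further.

Emit:
play_rows([
  [1,0,0,4,0],
  [1,0,0,4,0],
  [1,0,0,2.5,0],
  [1,0,0,0.7,0],
  [1,0,0,0.3,0],
  [1,0,0,0,0],
], force=45)

```text
time: 8.18
position: [0.6311, -0.1632, 0.0892]
tool_rot: [-2.22, -2.22, 0.008]
ft_force: [-11.9, 0.4, 25.0]
grip_width: 0.361
```

Emit:
play_rows([
  [1,0,0,0.1,0],
  [1,-0.3,0,0.05,0],
  [1,-0.3,0,0.05,0],
  [1,-0.3,0,0.05,0],
  [1,-0.3,0,0.05,0],
  [1,0,0,0,0],
], force=14)

```text
time: 8.93
position: [0.6321, -0.1774, 0.084]
tool_rot: [2.222, 2.219, -0.006]
ft_force: [-4.9, -3.2, 13.5]
grip_width: 0.368
```

Run:
```python
from h import *
s=ctrl.get_state();print(s["time"],s["position"],s["tool_rot"],s["ft_force"],s["grip_width"]*87)
im=optics.get_image("scene");cv2.imwrite("pics/s5f.png",im[:,:,::-1])
im=im[200:305,190:270,::-1]
cv2.imwrite("pics/s5z.png",cv2.convertScaleAbs(cv2.resize(im,None,fx=5.7,fy=5.7,interpolation=cv2.INTER_CUBIC),alpha=1.8))
```

```text
8.925 [ 0.63205406 -0.17741321  0.08397756] [ 2.22244258  2.21882245 -0.00620246] [-4.8716412  -3.17717887 13.50724655] 31.989468139527848
```

View pics/s5z.png

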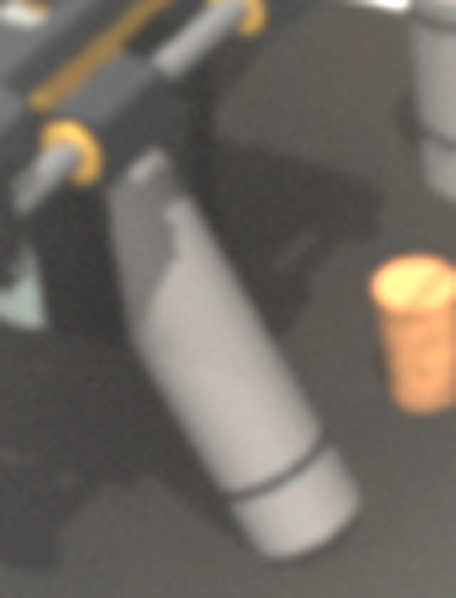

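Run:
```python
from h import *
def t(a,b):
    f=lambda p:ray("scene",(190+p[0]/5.7,200+p[1]/5.7))[1]
    n=np.cross(f(a),f(b)); return np.degrees(np.arctan(n[2]/n[1]))
print(t((190,190),(358,490)),t((140,345),(250,540)))
for u in ((320,435),(232,497),(276,470),(308,525)): print(onx("scene",(190+u[0]/5.7,200+u[1]/5.7),.634))
```

```text
25.842530036501266 24.89009863192164
[ 0.634      -0.11945118  0.04487416]
[ 0.634      -0.15140572  0.01119811]
[ 0.634      -0.13531831  0.02686285]
[ 0.634      -0.12706947  0.01035508]
```

Emit:
play_rows([
  [1,0,0,-0.1,0],
  [1,0,0,-0.2,0],
  [1,0,0,-1.5,0],
  [1,0,0,-4,0],
  [1,0,0,-5,0],
  [1,0,0,-3,0],
  [1,0,0,0,0],
  [1,0,0,0,0],
], force=55)

```text
time: 9.98
position: [0.6321, -0.1743, 0.2192]
tool_rot: [-2.219, -2.22, 0.002]
ft_force: [-0.5, -0.6, -2.4]
grip_width: 0.358
```

Run:
```python
from h import *
s=ctrl.get_state();print(s["time"],s["position"],s["tool_rot"],s["ft_force"],s["grip_width"]*87)
im=optics.get_image("scene");cv2.imwrite("pics/s6f.png",im[:,:,::-1])
im=im[120:225,170:270,::-1]
cv2.imwrite("pics/s6z.png",cv2.convertScaleAbs(cv2.resize(im,None,fx=5.7,fy=5.7,interpolation=cv2.INTER_CUBIC),alpha=1.8))
```

```text
9.975 [ 0.63210714 -0.17434268  0.2192093 ] [-2.21919159 -2.22009939  0.00249504] [-0.5450438  -0.5677413  -2.39397555] 31.14219368459267
```

View pics/s6z.png

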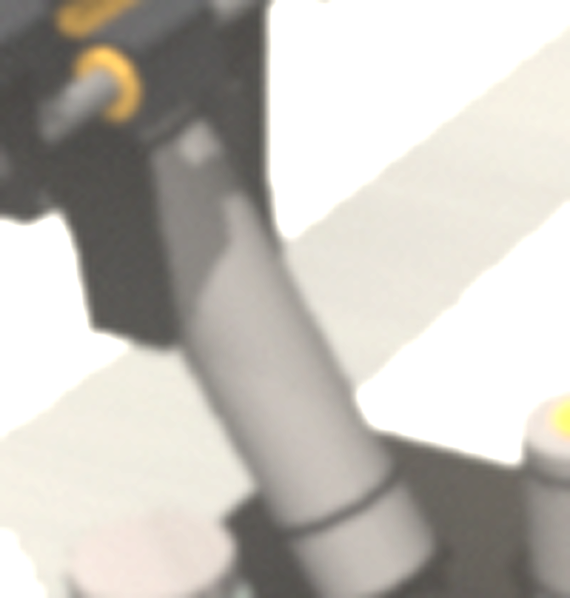

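Run:
```python
from h import *
f=lambda p:ray("scene",(170+p[0]/5.7,120+p[1]/5.7))[1]
def t(a,b):
    n=np.cross(f(a),f(b)); return np.degrees(np.arctan(n[2]/n[1]))
print(t((282,262),(435,545)),t((185,340),(310,582)),t((350,390),(435,545)))
o=ray("scene",(0,0))[0]
# foot axis: groove centre & foot centre
for u in ((395,475),(288,530),(342,503),(375,570)): print(onx("scene",(170+u[0]/5.7,120+u[1]/5.7),.634).round(4))
```

```text
26.21381588912439 23.477689086619026 26.68298984984476
[ 0.634  -0.116   0.1759]
[ 0.634  -0.1503  0.1503]
[ 0.634  -0.1327  0.1632]
[ 0.634  -0.1254  0.1456]
```

Lean is now about 25°; I'll ease it back to about 20° on the mat.

Emit:
play_rows([
  [1,0,0,4,0],
  [1,0,0,5,0],
  [1,0,0,3,0],
  [1,0,0,1,0],
  [1,0,0,0.5,0],
  [1,0,0,0,0],
], force=55)

```text
time: 10.78
position: [0.6337, -0.1747, 0.0868]
tool_rot: [2.221, 2.221, 0.001]
ft_force: [-0.3, 0.2, -3.4]
grip_width: 0.36
```

Emit:
play_rows([
  [1,0,0,0,0],
  [1,0.3,0,0,0],
  [1,0.3,0,-0.05,0],
  [1,0.3,0,-0.05,0],
  [1,0,0,0,0],
], force=14)

```text
time: 11.4
position: [0.6332, -0.1651, 0.0872]
tool_rot: [2.22, 2.222, 0.0]
ft_force: [-0.4, -0.0, -2.7]
grip_width: 0.364
```

Emit:
play_rows([
  [1,0,0,0,0],
  [1,0,0,-0.2,0],
  [1,0,0,-1.5,0],
  [1,0,0,-4,0],
  [1,0,0,-5,0],
  [1,0,0,-3,0],
  [1,0,0,0,0],
  [1,0,0,0,0],
], force=55)

```text
time: 12.4
position: [0.6326, -0.1657, 0.2233]
tool_rot: [-2.221, -2.221, 0.001]
ft_force: [-0.2, 0.1, -3.2]
grip_width: 0.355
```

Run:
```python
from h import *
s=ctrl.get_state();print(s["time"],s["position"],s["tool_rot"],s["ft_force"],s["grip_width"]*87)
im=optics.get_image("scene");cv2.imwrite("pics/s7f.png",im[:,:,::-1])
im=im[120:225,170:270,::-1]
cv2.imwrite("pics/s7z.png",cv2.convertScaleAbs(cv2.resize(im,None,fx=5.7,fy=5.7,interpolation=cv2.INTER_CUBIC),alpha=1.8))
```

```text
12.4 [ 0.63255187 -0.16572924  0.22328243] [-2.22087588e+00 -2.22080776e+00  1.48385601e-03] [-0.19699402  0.09658041 -3.2251753 ] 30.927399062722003
```

View pics/s7z.png

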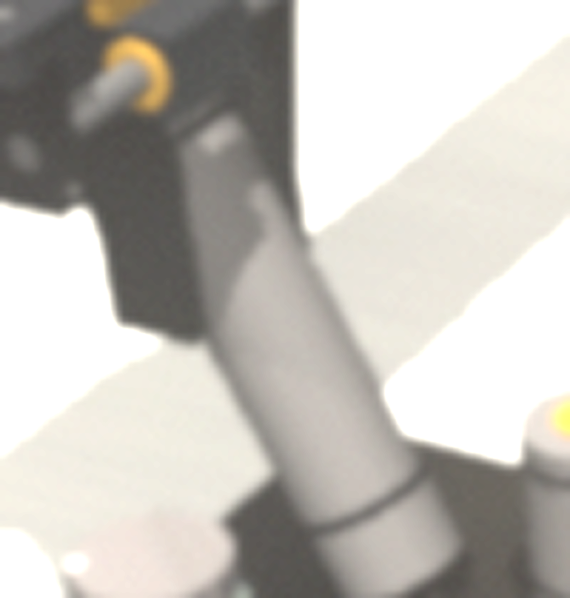

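Emit:
play_rows([
  [1,2,0,0,0],
  [1,4,-0.6,0,0],
  [1,5,-0.9,0,0],
  [1,5,-0.9,0,0],
  [1,4,-0.3,0,0],
  [1,2.4,0,0,0],
  [1,0,0,0,0],
  [1,0,0,0,0],
], force=55)

```text
time: 13.45
position: [0.6058, 0.0577, 0.2234]
tool_rot: [-2.222, -2.221, 0.002]
ft_force: [0.6, -0.7, -1.7]
grip_width: 0.357
```

Run:
```python
from h import *
s=ctrl.get_state();print(s["time"],s["position"],s["tool_rot"],s["ft_force"],s["grip_width"]*87)
a=optics.get_image("scene");b=optics.get_image("wrist");c=optics.get_image("top")
for n,i in zip("swt",(a,b,c)): cv2.imwrite(f"pics/8{n}.png",i[:,:,::-1])
f=lambda i,x,y,w,h,k:cv2.resize(i[y:y+h,x:x+w,::-1],(w*k,h*k),interpolation=cv2.INTER_CUBIC)
z=np.hstack([f(a,340,150,100,150,4),f(c,190,180,100,150,4)])
cv2.imwrite("pics/8z.png",cv2.convertScaleAbs(z,alpha=1.6))
```

```text
13.45 [0.60578387 0.0577035  0.22335655] [-2.22157647 -2.2211262   0.00229385] [ 0.55577054 -0.65774491 -1.70946586] 31.095837329778266
```

View pics/8z.png

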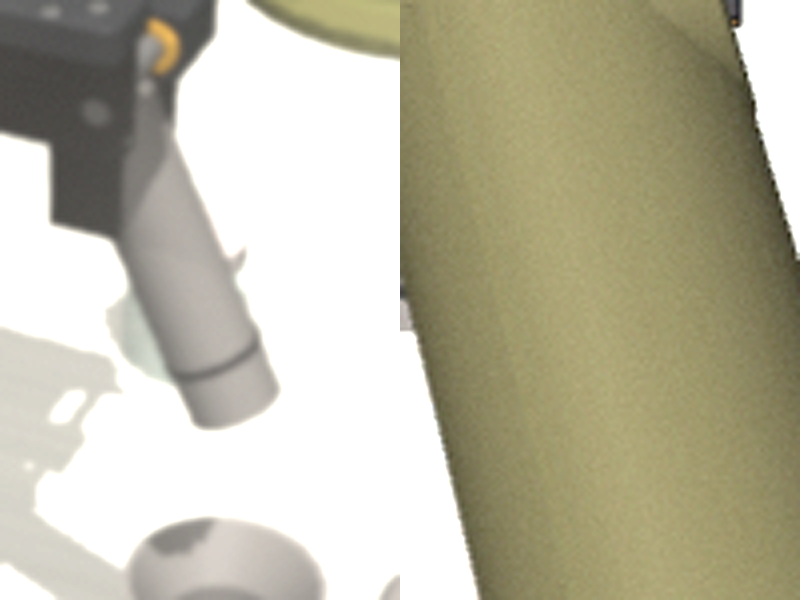

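View pics/8w.png

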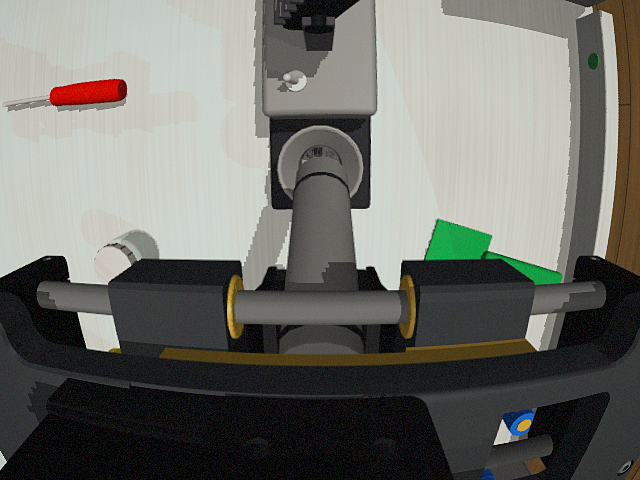

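Run:
```python
from h import *
s={"position":np.array([.60578,.0577,.22336]),"tool_rot":np.array([-2.2216,-2.2211,.0023])}
for p in ((320.5,126),(320.5,209),(278,168),(363.5,168)): print("rim",wz(p,.072,s).round(4))
P=lambda u:(340+u[0]/4,150+u[1]/4)
f=lambda u:ray("scene",P(u))[1]
def t(a,b):
    n=np.cross(f(a),f(b)); return np.degrees(np.arctan(n[2]/n[1]))
print(t((175,130),(278,385)),t((130,260),(200,420)))
for u in ((258,340),(175,375),(217,360),(236,408)): print(onx("scene",P(u),.607).round(4))
b=cv2.imread("pics/8w.png");cv2.imwrite("pics/8wz.png",cv2.convertScaleAbs(cv2.resize(b[110:260,250:390],None,fx=4,fy=4,interpolation=cv2.INTER_CUBIC),alpha=1.5))
```

```text
rim [0.6049 0.1389 0.072 ]
rim [0.6048 0.0705 0.072 ]
rim [0.57   0.1048 0.072 ]
rim [0.64   0.1048 0.072 ]
25.1240328457301 25.890736267240563
[0.607  0.1112 0.1755]
[0.607  0.0846 0.1532]
[0.607  0.0984 0.1636]
[0.607  0.1059 0.1468]
```

View pics/8wz.png

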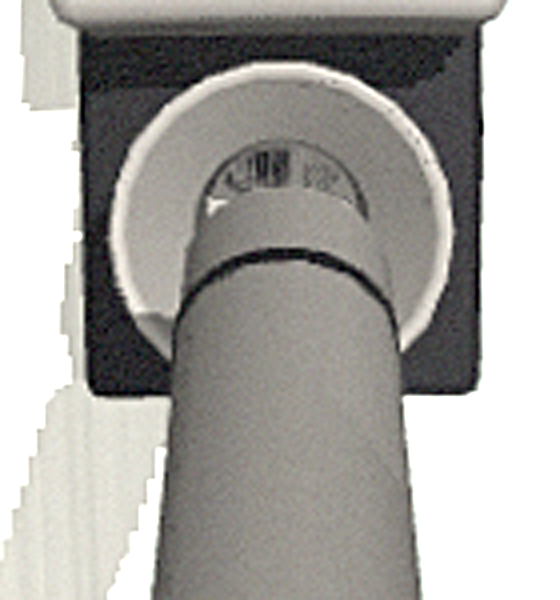

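Run:
```python
from h import *
s={"position":np.array([.60578,.0577,.22336]),"tool_rot":np.array([-2.2216,-2.2211,.0023])}
for z in (.148,.153,.158): print(wz((321.2,157.5),z,s).round(4))
# groove near point at top face of groove px
print(wz((250+283/4,110+255/4),.175,s))
```

```text
[0.6054 0.1157 0.148 ]
[0.6055 0.1158 0.153 ]
[0.6055 0.116  0.158 ]
[0.60520996 0.10772965 0.175     ]
```

Emit:
play_rows([
  [1,0.3,0,2,0],
  [1,0,0,3,0],
  [1,0,0,2,0],
  [1,0,0,1,0],
  [1,0,0,0.5,0],
  [1,0,0,0,0],
  [1,0,0,0,0],
], force=55)

```text
time: 14.48
position: [0.6067, 0.0615, 0.1399]
tool_rot: [2.221, 2.221, 0.002]
ft_force: [0.3, -0.4, -2.4]
grip_width: 0.357
```

```bash
cat >> h.py <<'E'
def look(tag):
    s=ctrl.get_state();print(s["time"],s["position"].round(4),s["tool_rot"].round(3),s["ft_force"].round(1),s["grip_width"]*87)
    a=optics.get_image("scene");b=optics.get_image("wrist")
    cv2.imwrite(f"pics/{tag}s.png",a[:,:,::-1]);cv2.imwrite(f"pics/{tag}w.png",b[:,:,::-1])
    f=lambda i,x,y,w,h,k:cv2.resize(i[y:y+h,x:x+w,::-1],(w*k,h*k),interpolation=cv2.INTER_CUBIC)
    z=np.hstack([f(a,340,190,100,150,4),f(b,270,80,100,150,4)])
    cv2.imwrite(f"pics/{tag}z.png",cv2.convertScaleAbs(z,alpha=1.5))
def tilt(a,b):
    P=lambda u:ray("scene",(340+u[0]/4,190+u[1]/4))[1]
    n=np.cross(P(a),P(b)); return np.degrees(np.arctan(n[2]/n[1]))
E
python3 -c "
from h import *
look('9')"
```

```text
14.475 [0.6067 0.0615 0.1399] [2.221e+00 2.221e+00 2.000e-03] [ 0.3 -0.4 -2.4] 31.031056385682707
```

View pics/9z.png

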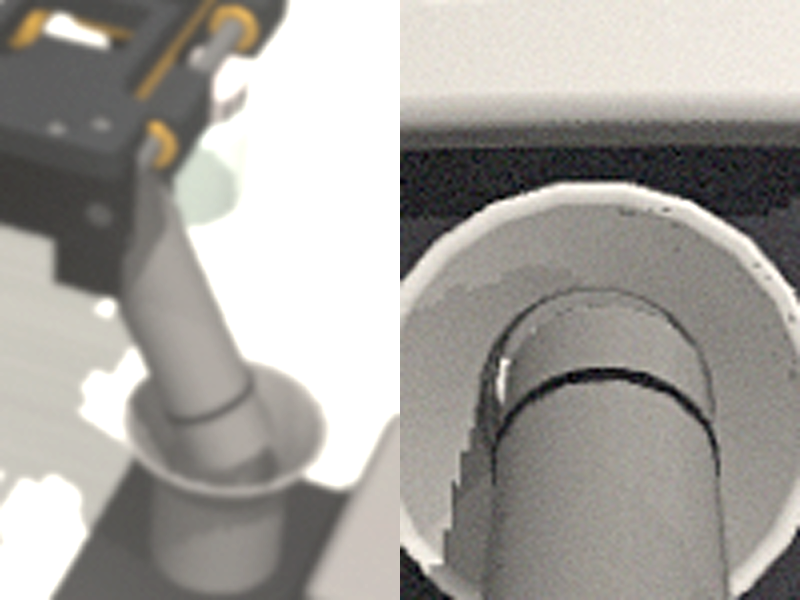

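Emit:
play_rows([
  [1,0.5,0,0,0],
  [1,0.5,0,0,0],
  [1,0.4,0,0,0],
  [1,0.3,0,0,0],
  [1,0.2,0,0,0],
  [1,0,0,0,0],
], force=18)

```text
time: 15.32
position: [0.6062, 0.077, 0.1394]
tool_rot: [2.221, 2.217, -0.006]
ft_force: [-1.3, -5.9, 2.2]
grip_width: 0.363
```

```bash
python3 -c "
from h import *
look('10')"
```

```text
15.325 [0.6062 0.077  0.1394] [ 2.221  2.217 -0.006] [-1.3 -5.9  2.2] 31.577074135228397
```

View pics/10z.png

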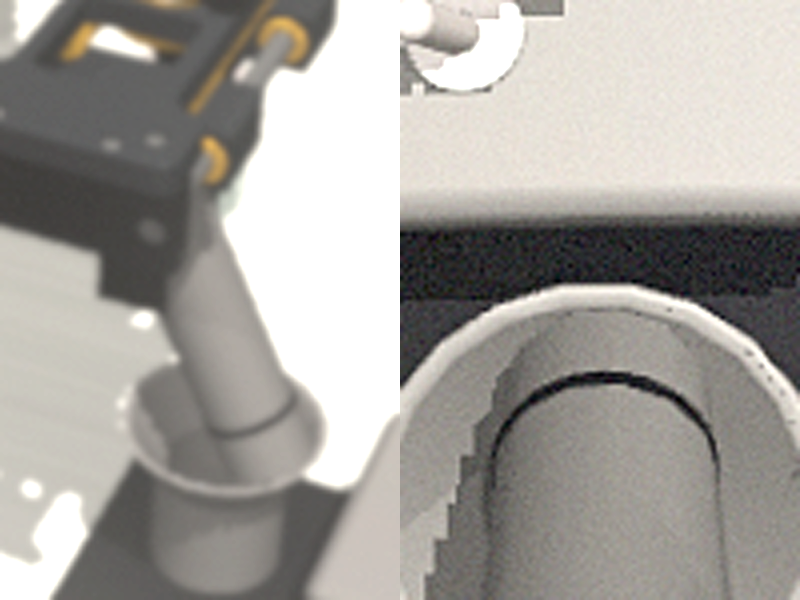

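Emit:
play_rows([
  [1,0.2,0,0,0],
  [1,0.2,0,0,0],
  [1,0.2,0,0,0],
  [1,0,0,0,0],
], force=14)

```text
time: 15.92
position: [0.6066, 0.0814, 0.1412]
tool_rot: [2.221, 2.214, -0.008]
ft_force: [-4.0, -10.1, 10.3]
grip_width: 0.365
```

```bash
python3 -c "
from h import *
print(tilt((225,225),(295,390)),tilt((165,310),(215,430)))
look('11')"
```

```text
25.619691790035752 24.21363822811918
15.925 [0.6066 0.0814 0.1412] [ 2.221  2.214 -0.008] [ -4.  -10.1  10.3] 31.79102496806138
```

View pics/11z.png

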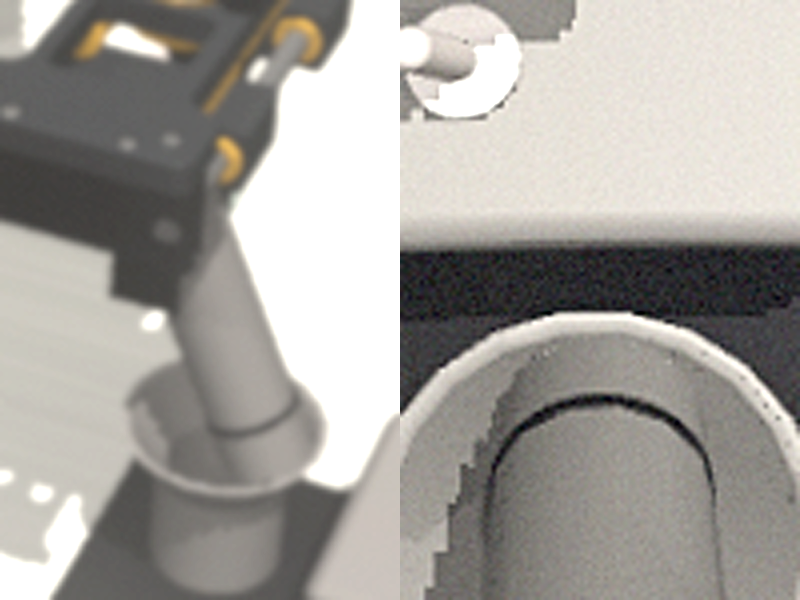

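Emit:
play_rows([
  [1,0.15,0,0,0],
  [1,0,0,0,0],
  [1,0,0,0,0],
  [1,0,0,0,0],
  [1,0,0,0,0],
  [1,0,0,0,0],
  [1,0,0,0,0],
  [1,0,0,0,0],
  [1,0,0,0,0],
  [1,0,0,0,0],
], force=14)

```text
time: 17.27
position: [0.6067, 0.0824, 0.1416]
tool_rot: [2.221, 2.213, -0.009]
ft_force: [-5.2, -10.4, 13.2]
grip_width: 0.364
```

```bash
python3 -c "
from h import *
print(tilt((235,225),(295,390)),tilt((180,325),(217,428)))
look('12')"
```

```text
22.59398872828031 21.324372806375266
17.275 [0.6067 0.0824 0.1416] [ 2.221  2.213 -0.009] [ -5.2 -10.4  13.2] 31.705577665453255
```

View pics/12z.png

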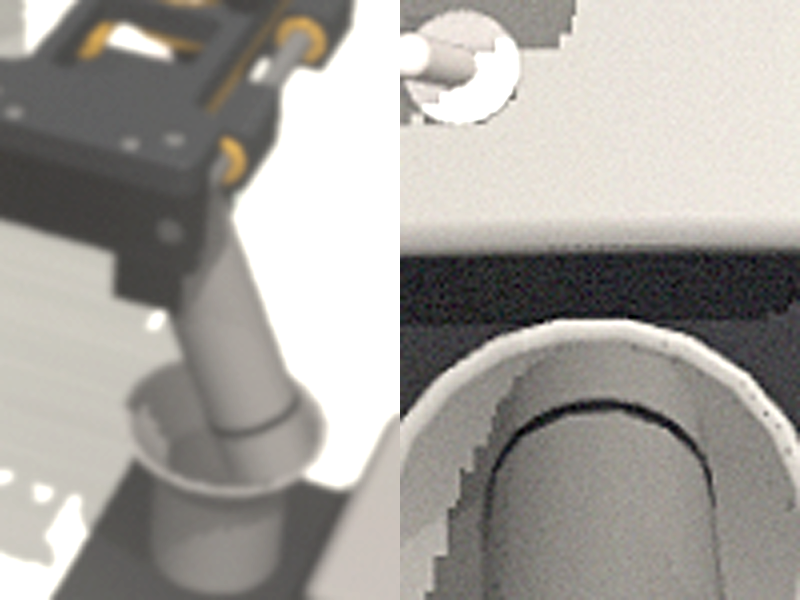

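Emit:
play_rows([
  [1,0.2,0,-0.05,0],
  [1,0.2,0,-0.1,0],
  [1,0.2,0,-0.1,0],
  [1,0.2,0,-0.1,0],
  [1,0.2,0,-0.1,0],
  [1,0.2,0,-0.1,0],
  [1,0.2,0,-0.1,0],
  [1,0,0,0,0],
], force=14)

```text
time: 18.38
position: [0.6063, 0.0995, 0.1474]
tool_rot: [2.221, 2.218, -0.005]
ft_force: [-4.2, -4.6, 7.1]
grip_width: 0.362
```

```bash
python3 -c "
from h import *
look('13')"
```

```text
18.375 [0.6063 0.0995 0.1474] [ 2.221  2.218 -0.005] [-4.2 -4.6  7.1] 31.536586409753635
```

View pics/13z.png

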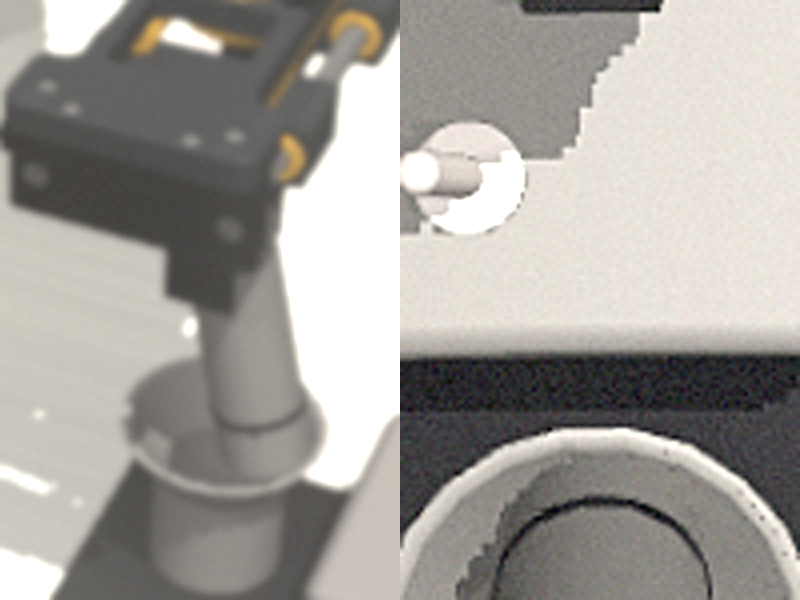

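Emit:
play_rows([
  [1,0.2,0,-0.05,0],
  [1,0.2,0,-0.05,0],
  [1,0.2,0,-0.05,0],
  [1,0.2,0,-0.05,0],
  [1,0.2,0,0,0],
  [1,0.2,0,0,0],
  [1,0,0,0,0],
], force=14)

```text
time: 19.35
position: [0.6067, 0.1121, 0.1494]
tool_rot: [2.221, 2.218, -0.002]
ft_force: [-2.4, -4.7, 7.6]
grip_width: 0.36
```

```bash
python3 -c "
from h import *
print(tilt((280,260),(302,395)),tilt((203,325),(213,410)))
look('14')"
```

```text
12.67581617277223 9.19053395998359
19.35 [0.6067 0.1121 0.1494] [ 2.221e+00  2.218e+00 -2.000e-03] [-2.4 -4.7  7.6] 31.352394062701926
```

View pics/14z.png

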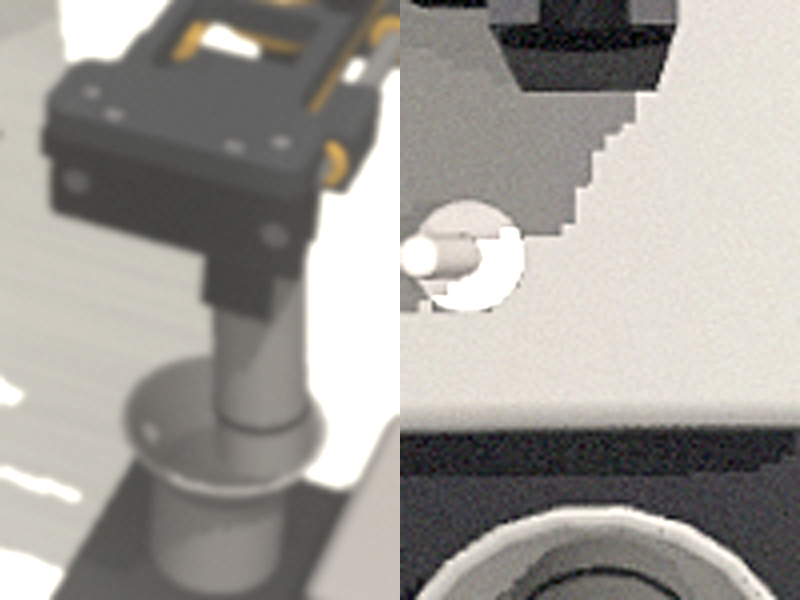

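```bash
python3 -c "
from h import *
print(tilt((304,290),(306,400)),tilt((217,320),(218,420)))
for u in ((262,424),(262,330)): print(onx('scene',(340+u[0]/4,190+u[1]/4),.6075))
print(proj('scene',(.6065,.1085,.072)),proj('scene',(.6065,.1085,.14)))
"
```

```text
5.796317498943071 4.113024016580386
[0.6075     0.12013207 0.07689246]
[0.6075     0.11711404 0.1169682 ]
[397.38017359 295.75069133] [400.70446614 256.48180553]
```

Emit:
play_rows([
  [1,0.2,0,0,0],
  [1,0.2,0,0,0],
  [1,0.2,0,0,0],
  [1,0.1,0,0,0],
  [1,0,0,0,0],
], force=14)

```text
time: 20.08
position: [0.607, 0.1194, 0.1497]
tool_rot: [2.221, 2.218, -0.001]
ft_force: [-2.2, -4.7, 8.5]
grip_width: 0.363
```

```bash
python3 -c "
from h import *
look('15')"
```

```text
20.075 [0.607  0.1194 0.1497] [ 2.221e+00  2.218e+00 -1.000e-03] [-2.2 -4.7  8.5] 31.598388363290212
```

View pics/15z.png

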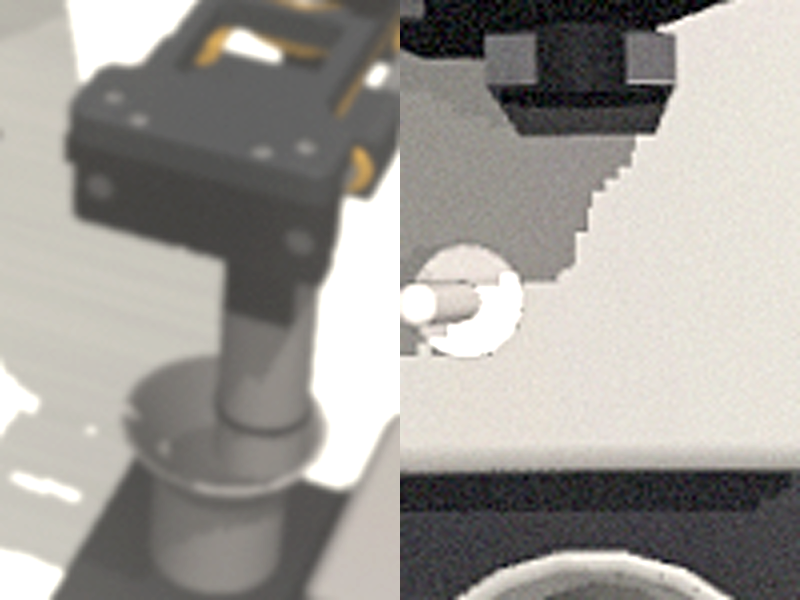

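Emit:
play_rows([
  [1,0,0,0,0],
  [1,0,0,-0.3,0],
  [1,-0.4,-0.05,0,0],
  [1,-0.4,-0.1,0,0],
  [1,-0.4,0,0,0],
  [1,0,0,0,0],
  [1,0,0,0,0],
], force=50)

```text
time: 21.05
position: [0.6046, 0.109, 0.1504]
tool_rot: [-2.221, -2.221, -0.0]
ft_force: [-0.0, -1.0, -1.8]
grip_width: 0.358
```

```bash
python3 -c "
from h import *
look('16')"
```

```text
21.05 [0.6046 0.109  0.1504] [-2.221 -2.221 -0.   ] [-0.  -1.  -1.8] 31.166901998807134
```

View pics/16z.png

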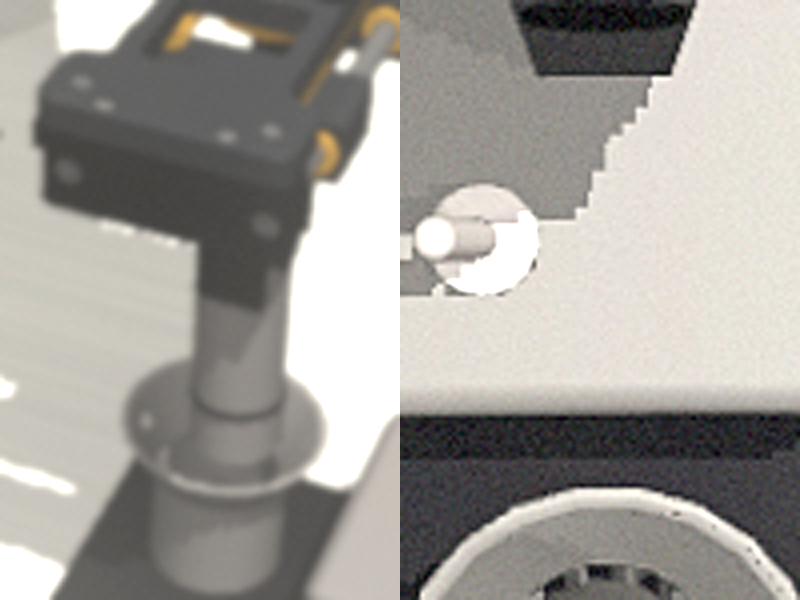

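Emit:
play_rows([
  [1,-0.3,0,0,0],
  [1,0,0,0.4,0],
  [1,0,0,0.5,0],
  [1,0,0,0.5,0],
  [1,0,0,0.5,0],
  [1,0,0,0.5,0],
  [1,0,0,0,0],
], force=40)

```text
time: 22.02
position: [0.6043, 0.1057, 0.1259]
tool_rot: [-2.221, -2.221, 0.001]
ft_force: [-0.7, 0.4, -2.7]
grip_width: 0.358
```

```bash
python3 -c "
from h import *
look('17')"
```

```text
22.025 [0.6043 0.1057 0.1259] [-2.221e+00 -2.221e+00  1.000e-03] [-0.7  0.4 -2.7] 31.17051659028169
```

View pics/17z.png

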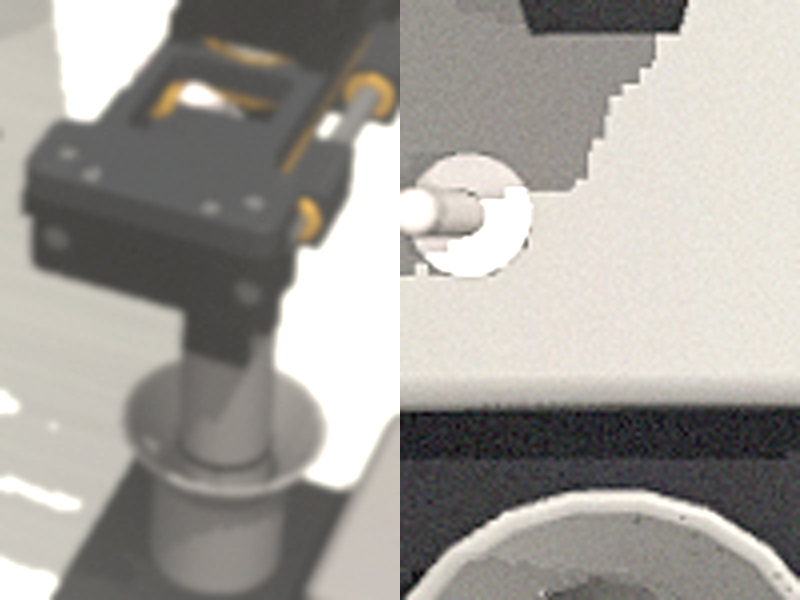

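Emit:
play_rows([
  [1,0,0,0.5,0],
  [1,0,0,0.5,0],
  [1,0,0,0.5,0],
  [1,0,0,0.5,0],
  [1,0,0,0.3,0],
  [1,0,0,0,0],
], force=30)

```text
time: 22.88
position: [0.6045, 0.1058, 0.1032]
tool_rot: [-2.221, -2.221, 0.001]
ft_force: [0.5, -0.5, -2.1]
grip_width: 0.36
```

Emit:
play_rows([
  [1,0,0,0.2,0],
  [1,0,0,0.2,0],
  [1,0,0,0.2,0],
  [1,0,0,0,0],
], force=20)

```text
time: 23.38
position: [0.6045, 0.1058, 0.0973]
tool_rot: [-2.221, -2.221, 0.001]
ft_force: [-0.1, -0.1, -2.1]
grip_width: 0.359
```

```bash
python3 -c "
from h import *
look('18')"
```

```text
23.375 [0.6045 0.1058 0.0973] [-2.221e+00 -2.221e+00  1.000e-03] [-0.1 -0.1 -2.1] 31.207598901327508
```

View pics/18z.png

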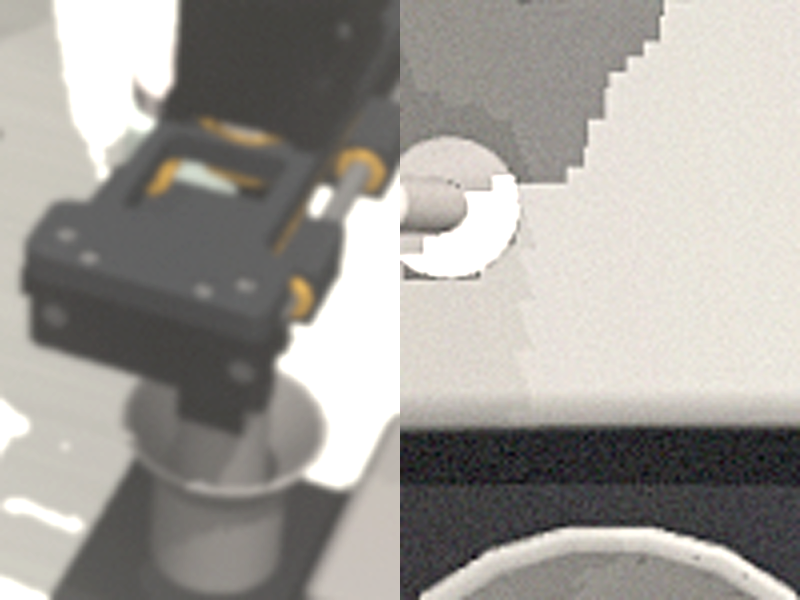

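Not on the floor yet: the force still shows only the pack's weight. I'll keep going down in small steps.

Emit:
play_rows([
  [1,0,0,0.2,0],
  [1,0,0,0.2,0],
  [1,0,0,0.1,0],
  [1,0,0,0,0],
], force=20)

```text
time: 23.98
position: [0.6052, 0.1065, 0.0956]
tool_rot: [2.22, 2.221, 0.001]
ft_force: [-4.9, -1.1, 13.5]
grip_width: 0.362
```

Emit:
play_rows([
  [1,0,0,0,0],
  [1,0,0,-0.1,0],
  [1,0,0,-0.1,0],
  [1,0,0,0,0],
], force=6)

```text
time: 24.48
position: [0.6051, 0.1065, 0.0952]
tool_rot: [2.221, 2.221, 0.002]
ft_force: [-0.4, 1.7, 4.6]
grip_width: 0.368
```

```bash
python3 -c "
from h import *
look('19')"
```

```text
24.475 [0.6051 0.1065 0.0952] [2.221e+00 2.221e+00 2.000e-03] [-0.4  1.7  4.6] 32.02007593633593
```

View pics/19z.png

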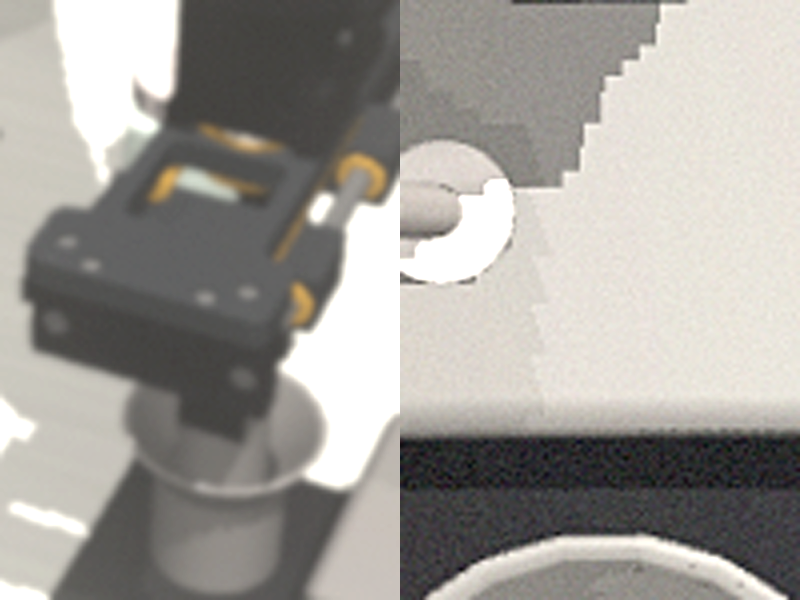

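Emit:
play_rows([
  [0.5,0,0,0,0],
  [0.4,0,0,0,0],
  [0.3,0,0,0,0],
  [0.1,0,0,0,0],
  [0,0,0,0,0],
  [0,0,0,0,0],
], force=6)

```text
time: 25.32
position: [0.6046, 0.1058, 0.0945]
tool_rot: [2.221, 2.221, -0.0]
ft_force: [0.6, 0.0, -0.3]
grip_width: 0.943
```

Emit:
play_rows([
  [0,0,0,-2,0],
  [0,0,0,-4,0],
  [0,0,0,-5,0],
  [0,0,0,-4,0],
  [0,-4,0,0,0],
  [0,-6,0,0,0],
  [0,-6,0,0,0],
  [0,-5,0,0,0],
  [0,0,0,0,0],
  [0,0,0,0,0],
])

```text
time: 26.58
position: [0.6049, -0.1033, 0.2457]
tool_rot: [2.221, 2.222, 0.002]
ft_force: [-0.7, 0.8, -0.4]
grip_width: 1.003
```

```bash
python3 -c "
from h import *
look('20')"
```

```text
26.575 [ 0.6049 -0.1033  0.2457] [2.221e+00 2.222e+00 2.000e-03] [-0.7  0.8 -0.4] 87.2250961518805
```

View pics/20s.png

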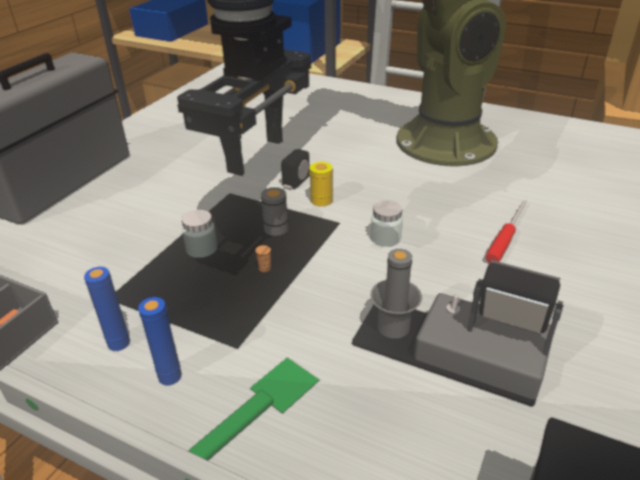

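View pics/20z.png

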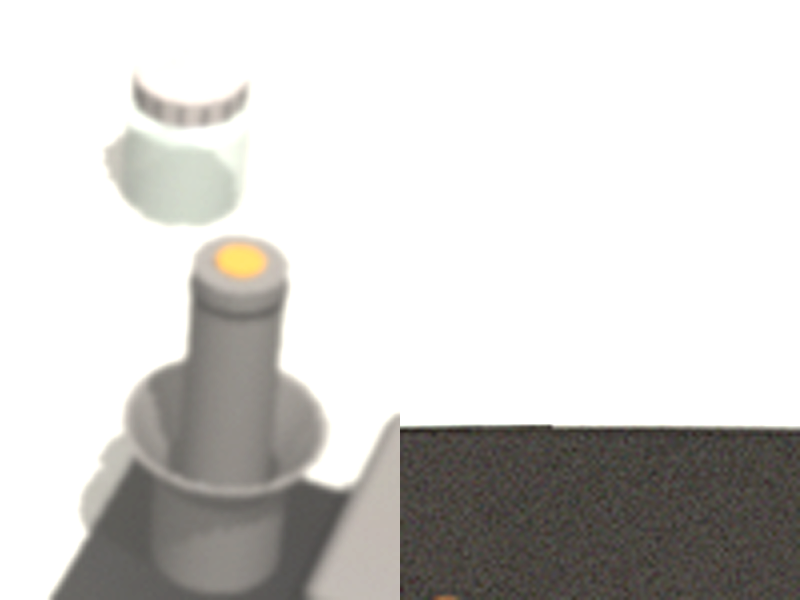

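```bash
python3 -c "
from h import *
t=optics.get_image('top')[:,:,::-1].copy();s=cv2.imread('pics/20s.png')
C={}
for n,im,(x0,x1,y0,y1) in (('top',t,(210,265,190,245)),('scene',s,(385,415,240,270))):
    m=cv2.inRange(cv2.cvtColor(im,cv2.COLOR_BGR2HSV),(5,110,90),(25,255,255))[y0:y1,x0:x1]
    M=cv2.moments(m,True);C[n]=(x0+M['m10']/M['m00'],y0+M['m01']/M['m00']) if M['m00'] else None
print(C)
m=cv2.inRange(cv2.cvtColor(s,cv2.COLOR_BGR2HSV),(5,110,60),(25,255,255))[182:205,260:288];M=cv2.moments(m,True);print('stubby',260+M['m10']/M['m00'],182+M['m01']/M['m00'])
print('expected home cap',proj('scene',(.6065,.1085,.142)),proj('top',(.6037,.104,.142)))
if C['top']:
  (a,d),(b,e)=ray('top',C['top']),ray('scene',C['scene'])
  k=np.linalg.lstsq(np.c_[d,-e],b-a,rcond=None)[0];print('tri',a+k[0]*d,b+k[1]*e)
"
```

```text
{'top': (230.15151515151516, 217.06060606060606), 'scene': (399.6666666666667, 254.75)}
stubby 273.0967741935484 192.8709677419355
expected home cap [400.80774097 255.2618504 ] [230.46027676 217.25897409]
tri [0.60434532 0.10481911 0.1400381 ] [0.6038531  0.10609397 0.14015148]
```

The top cap is at a height of about 0.140 m, against 0.142 m expected when home. It is centred, and the stout pack hasn't moved. I'm handing in.

```bash
python3 -c "
from bench import ticket
print(ticket.close_job())"
```

```text
the job is handed in; nothing more can be done
None
```

The long grey pack is fully home and upright in the lamp's battery well. I handed the job in at about 27 s, with the gripper open and well clear.

**How it went:**
- **Leaning:** The moves can't tilt the tool, so I leaned the pack by pivoting it between the pads with its foot on the mat.
- **Hold in the mouth:** I lowered the pack into the mouth lower edge first, still leaning about 25°, then eased it back against the funnel wall. It stayed there for over 1 s at about 21–22°.
- **Seating:** I straightened it to about 1°, centred it, slid it down until it met the floor, and only then let go.

**Last checks:**
- **Pack height:** The two fixed cameras put the top of the pack at z ≈ 0.140 m, against 0.142 m when home, so within the calibration error.
- **Pack position:** It is at about (0.604, 0.105), on the centre of the well.
- **Other things:** The stout pack is at the same pixel as at the start. In the last scene picture, nothing else looks moved.

**What didn't go as planned:**
- The first lean came out at only about 15°, and the second at about 25°.
- A correction on the mat missed contact, so I made it in the funnel instead.
- Two estimates of the pack's position in the funnel differed by about 6 mm. I settled that by looking again before lowering it.

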